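# Take the bit holder off the bench rail and stand it by the phone

### The arm

A 6-joint arm with a two-finger parallel gripper is mounted at the origin on the work surface. World frame = base frame: x ahead of the robot, y to its left, z up, the work surface at z = 0. Lengths are in mm, angles in rad, forces in N, time in s.
With the tool pointing down it reaches from about 250 to 800 mm from the base axis. Payload 3.9 kg.
Tool frame: the origin (TCP) lies between the finger pads; the fingertips stand 11 mm ahead of it and the grasp point (between the pads) lies 8 mm behind it; z points along the fingers, y is the direction in which the jaws open and shut (so a half turn about z gives the same grasp; the last joint's range is limited). The gripper opens to 85 mm and grips with 20 to 120 N. Pads are 22 mm wide; open, the fingers measure 114 mm over their backs; the gripper's body (76 mm by 85 mm) begins 54 mm behind the grasp point. The pads swing forward as they close: fully open they stand 13 mm farther back than shut.
Start: joints at [1.268, 0.26, -0.138, 1.173, 0, 1.571], TCP at [156.547, 501.107, 242.304] pointing down, gripper open.
Joint ranges: [-2.78, 2.78], [-0.83, 1.72], [-1.28, 1.37], [-1.9, 2.12], [-1.57, 1.48], [-3.14, 3.14]. Speed limits (rad/s): [2.57, 2.57, 3.14, 3.14, 3.14, 3.14].

### API

Orientations are given as a unit quaternion [x, y, z, w].
In Python, from bench import * gives the robot as it stands.
- The arm moves only by the tool carry_out, never from a script. Its argument "motion" is a list that holds one entry, the list of rows, each a list of 7 numbers: the shift along the tool's x, y, z in units of 25 mm (1.0 is 25 mm), then the turn, a rotation vector about the tool's x, y, z in units of 6 degrees (1.0 is 6 degrees), then the opening, from -1 (shut) to 1 (fully open), so that 0 is half open. A call has 1 to 12 rows; each row is the pose to reach, as a shift and turn from the pose commanded when the call began, along the tool's axes at that moment; what a row does not reach only later rows make up. A row lasts 1/10 s, in which the tool goes at most 50 mm and 8.59 degrees, less where a joint would pass 70% of its speed; a pose out of reach is approached as far as the arm can. A call with a gripper value outside its range is refused whole. The fingers move at their own pace and stop on an object; "force" is the grip in N (left out, the last holds). Time passes only in rows, so rows that repeat a pose let the fingers close. It gives the time, the measured TCP pose, the force and the opening at its end, in the units of the state.
- get_obs(): the state, without advancing time (a new reading comes with each control period).
- snapshot(name): name is "side" or "top"; returns a dict with "image" (420x560x3 uint8, red, green, blue), "mtx" (3x3 intrinsics, pixels), "k1" (the pictures are not rectified: a ray, as slopes to the right and down, at radius r is drawn at 1 + k1 r^2 times it, then the intrinsics apply), "rvec" (rotation vector, rad) and "tvec" (3), from world to camera coordinates, as OpenCV has them. Camera axes: x right, y down, z forward; pixel columns grow to the right and rows downward; lengths in mm; the calibration is good to about 2 mm. A picture is of the moment at which its call begins. There is no depth.
- close_job(): hands the job in, once; it reports no verdict.
Trained networks look in the newest picture that a camera, given by its name, has taken for a name from the list of things; names that differ only in an ending like _2 or _b are one class to them, and where a whole thing is asked for, a point or a joint stands for the part that bears it (a point fixed in the world has none). Each returns a list of dicts, best first, with "confidence" (0 to 1); they miss things now and then, are a little off and sometimes report something else, mostly with a low value. They report only what shows in the picture. A call takes as long as a camera call. They do not tell look-alikes from the thing itself.
- regions_of(camera, target): "region" (420x560 bool, what is visible of it) and "pixel" ([column, row] in pixels, amid what is visible of it).
The state is a dict: "clock": time; "joints": joint angles; "joint_vel": joint speeds; "joint_torque": joint torques, N m; "tool_pos": TCP position; "orientation": TCP orientation; "force": force on the tool from outside, world axes, zero at the start; "moment": the same for the moment, N m; "grip_width": finger opening in mm.
Only numpy, scipy, OpenCV 4.12 (cv2) and the standard library are available. Lean on these libraries where they do the work, as an engineer would, in place of code of your own. Each camera call takes 0.05 s, during which the arm holds its last target. There are 200 camera calls.

### The job

I am about to open the phone on the blue mat and want the driver bits next to it. Swing the red-tipped end stop of the bench rail down out of the way, slide the green bit holder along the track and off its open end, and stand it upright in the empty half of the mat, alongside the phone and parallel to it. Set it down rather than dropping it, and leave the phone, the grey screwdriver holder and everything else on the bench where they are.

Things in the scene. Friction and masses are not known exactly. Their poses are not given: they have to be found in the camera images.
- rail: Aluminium rail fixed to the bench, 50 mm wide (x), 340 mm long (y), 33 mm high, with a T-slot open upwards along its whole length. Origin: centre of its underside, z up. A black cap closes the end at y = +170 mm; the end at y = -170 mm is open but for the end stop. Brackets, 4 mm high, reach x = +/-47 mm on the bench
- rail_end (a point): Middle of the rail's top edge at the open end: rail frame (0, -170, 33) mm. Slot: mouth 18 mm wide between lips 7.5 mm thick; the cavity below them is 34 mm wide, its floor 17 mm and its roof 25.5 mm above the bench. The bit holder is free of the lips once its origin is at rail y = -210 mm or beyond
- end_stop (a joint): Angle (rad) of the end stop, a bar pivoted on the face of the rail's open end. Near 0 it stands upright across the slot and blocks it. It swings sideways, in the plane of the end face, to the rail's +x side only, up to 1.5: down just above the bench. From 1.3 the slot is clear. Friction 0.03 Nm: it stays where left; pushing along the rail cannot open it
- stop_pivot (a point): The end stop's pivot: rail frame (0, -170, 6) mm, its axis along the rail. The dark bar is 10 mm wide, 1 to 7 mm out from the end face; its red grip is 12 mm wide, 1 to 15 mm out from the end face, and runs from 40 to 72 mm from the pivot
- stop_top (a point): Tip of the end stop's red grip, 72 mm from the pivot, 8 mm out from the rail's end face; 78 mm above the bench when upright
- bit_holder: Green block of driver bits riding in the slot, 0.18 to 0.37 kg. Origin: centre of the underside of its T-foot, 17 mm above the bench when riding; z up; y is its length, along the rail's y. Foot 30 mm wide (x), 80 mm long, 6 mm thick; neck 14 mm wide, 80 mm long; green block 44 mm wide, 110 mm long, heights 18 to 46 mm. Play in the slot about 2 mm. Stands stably on its foot
- rib (a point): Middle of the top of the bit holder's black grip rib, 85 mm above its origin. The rib is 20 mm thick (holder's x), 46 mm long (y) and rises 39 mm above the green block; lift it here. Steel bits stand beyond its two ends, at y = +/-32 and +/-44 mm, up to height 65 mm above the origin
- driver_holder: Grey holder with six coloured screwdrivers in the same slot near the capped end, 44 mm wide, 80 mm long (y), 135 mm high above its origin (centre of the underside of its foot). Stays where it is
- mat: Blue repair mat fixed to the bench, 200 mm (x) by 300 mm (y), 3 mm thick. Origin: centre of its underside, on the bench; z up. The phone lies in its -x half (the half nearer the robot); the +x half is empty
- phone: Phone lying flat on the mat, 72 mm (x) by 150 mm (y) by 8 mm, its length along its y, roughly parallel to the mat's y. Origin: centre of its underside. Stays where it is
- tape: Roll of amber tape lying on the bench, outer diameter 90 mm, 24 mm high. Origin: centre of its underside. Stays where it is
- parts_box: Clear open box of small parts on the bench, 100 mm (x) by 150 mm (y), 45 mm high. Origin: centre of its underside. Stays where it is
There are look-alikes about, which are no part of the job. What is meant by the phone is not turquoise, and is the larger of those in its own colour.

How it is judged (in metres and radians):
On the way, in this order (a step that is already met when the one before it is completed fails the run):
1. the end stop is laid down clear of the slot (joint beyond 1.3 rad) (value of joint end_stop above 1.3 rad), for 0.2 s.
2. the bit holder has slid out past the rail's open end (its origin 206 mm or more from the rail's middle, towards -y) (y of bit_holder in the frame of rail below -0.206 m), for 0.05 s.
At the end, for the whole second after the job is handed in: Stop down (past 1.3 rad). Bit holder released, upright (0.06 rad), at rest on its foot on the mat's +x half: origin 8 to 87 mm in +x, within 115 mm in y of mat centre, within 15 deg of the phone's length, clear of it. Not moved: phone 12 mm, driver holder 20, tape and box 25 mm (value of joint end_stop above 1.3 rad and x of bit_holder in the frame of mat between 0.008 and 0.087 m and y of bit_holder in the frame of mat between -0.115 and 0.115 m and z of bit_holder in the frame of mat between 0 and 0.006 m and angle between bit_holder's own z axis and vertical below 0.06 rad and angle between the y axis of bit_holder and the y axis of phone, either way round below 0.26 rad and contact force between bit_holder and phone below 0.05 N and linear speed of bit_holder below 0.02 m/s and distance of phone from where it was at the start of the episode below 0.012 m and distance of driver_holder from where it was at the start of the episode below 0.02 m and distance of each of tape, parts_box from where it was at the start of the episode below 0.025 m); the robot touches nothing.
It fails at once if the bit holder is dropped or thrown (moves faster than 0.45 m/s with no finger touching it, a fall of about 10 mm) (contact force between the fingers and bit_holder below 0.02 N and linear speed of bit_holder above 0.45 m/s).
It fails at once if the phone is moved more than 12 mm (distance of phone from where it was at the start of the episode above 0.012 m).
It fails at once if the screwdriver holder is moved more than 20 mm (distance of driver_holder from where it was at the start of the episode above 0.02 m).
It fails at once if the tape or the parts box is moved more than 25 mm (distance of any of tape, parts_box from where it was at the start of the episode above 0.025 m).
It also fails if it takes over 56 s, if anything falls off the work surface, if the arm or the gripper's body presses on something with over 40 N, if the wrist force passes 120 N, or if a joint passes its speed limit or range.

## Working session

There is one attempt and no reset: what is moved stays moved. The work goes in short steps, Python scripts to look and compute and a tool call to move; the robot and the scene stay as the last step left them, time stands still between calls to the robot, and variables do not carry over. Pictures are saved under pics/ and viewed, about 8 in all and at most 12, crops included, and the job is handed in when it is done.

Besides the shell and the picture viewer there is one more tool, called after ">>>" by a JSON object that holds its "name" and its "arguments", one argument or row to a line. carry_out: Moves the arm, as the interface text tells. Its arguments: {"type":"object","properties":{"motion":{"type":"array"},"force":{"type":"number"}},"required":["motion"]}

```bash
mkdir -p pics; cat > h.py <<'E'
import numpy as np, cv2
from bench import *
from scipy.spatial.transform import Rotation as R
def snap(cam,name=None):
    s=snapshot(cam)
    if name: cv2.imwrite(f'pics/{name}.png',cv2.cvtColor(s['image'],cv2.COLOR_RGB2BGR))
    return s
def cal(s):
    return (np.array(s['mtx'],float),float(s['k1']),cv2.Rodrigues(np.array(s['rvec'],float).reshape(3,1))[0],np.array(s['tvec'],float).ravel())
def proj(s,P):
    P=np.atleast_2d(np.array(P,float)); K,k,_,_=cal(s)
    return cv2.projectPoints(P,np.array(s['rvec'],float),np.array(s['tvec'],float),K,np.array([k,0,0,0,0.]))[0].reshape(-1,2)
def atz(s,px,z):
    K,k,Rm,t=cal(s)
    u=cv2.undistortPoints(np.array(px,float).reshape(-1,1,2),K,np.array([k,0,0,0,0.])).reshape(-1,2)
    d=np.c_[u,np.ones(len(u))]@Rm; c=-Rm.T@t
    return c+d*((z-c[2])/d[:,2])[:,None]
E
python3 - <<'E'
from h import *
for c in('top','side'):
    s=snap(c,c+'0'); K,k,Rm,t=cal(s); print(c,-Rm.T@t,Rm[2],K[0,0],k)
    for n in('rail','end_stop','bit_holder','rib','driver_holder','mat','phone','tape','parts_box'):
        for r in regions_of(c,n)[:3]:
            ys,xs=np.nonzero(r['region']); print(n,round(r['confidence'],2),np.round(r['pixel']),xs.min(),xs.max(),ys.min(),ys.max(),len(xs))
print(get_obs())
E
```

```text
top [ 359.97563748  -20.32216328 1374.58595739] [ 0.07860569 -0.00159086 -0.99690452] 537.8141024771817 -0.0595547684530418
rail 0.62 [212. 164.] 123 265 141 183 1972
rail 0.19 [147. 160.] 127 166 146 170 741
end_stop 0.42 [261. 149.] 260 265 147 157 49
bit_holder 0.9 [205. 156.] 185 230 146 167 856
rib 0.9 [209. 159.] 185 230 146 167 844
driver_holder 0.92 [145. 161.] 127 166 147 170 738
driver_holder 0.35 [207. 157.] 184 230 146 167 872
mat 0.66 [380. 220.] 313 435 181 273 7483
phone 0.8 [396. 310.] 384 414 285 332 909
phone 0.73 [265. 223.] 237 295 195 253 1629
phone 0.6 [362. 245.] 333 393 227 261 1644
tape 0.67 [182. 258.] 163 199 227 262 486
parts_box 0.7 [401. 117.] 370 439 90 145 2620
side [-211.30605546 -837.81789652  738.49256402] [ 0.55050426  0.65463822 -0.51806743] 441.2272300410929 -0.04039969024265535
rail 0.76 [271. 197.] 230 311 170 214 1190
end_stop 0.5 [307. 197.] 306 310 192 211 58
end_stop 0.15 [276. 181.] 260 292 168 195 598
bit_holder 0.74 [277. 183.] 262 293 168 195 565
rib 0.88 [275. 184.] 261 292 168 195 557
driver_holder 0.89 [246. 162.] 235 258 142 179 619
[... 384 characters left out ...]
 225 272 2049
{'clock': 1.0, 'joints': array([ 1.26797982e+00,  2.60016168e-01, -1.38107932e-01,  1.17270632e+00,
       -1.30998638e-06,  1.57081467e+00]), 'joint_vel': array([ 0.0002693 , -0.00064237,  0.00172647,  0.00151322,  0.0019334 ,
       -0.00092981]), 'joint_torque': array([ 6.10946172e-04, -4.05614233e+01,  2.54243088e+01,  9.16485151e-04,
       -1.00668854e-05, -1.25279387e-07]), 'tool_pos': array([156.55579831, 501.09752078, 242.29281684]), 'orientation': array([ 1.50839489e-01,  9.88558268e-01, -1.69509582e-05, -1.92357706e-06]), 'force': array([-1.06836191,  0.01254212, -0.18974245]), 'moment': array([-0.00697264, -0.0548066 ,  0.02404642]), 'grip_width': 85.18240597609619}
```

View pics/top0.png

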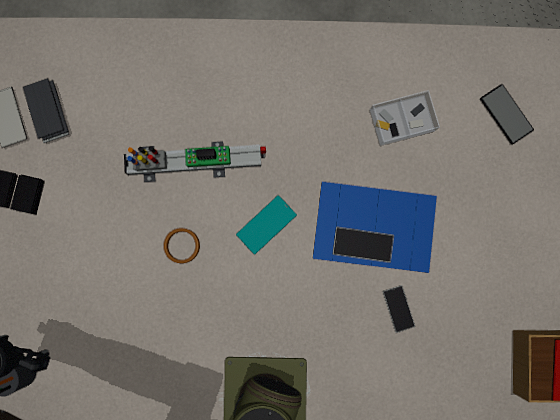

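View pics/side0.png

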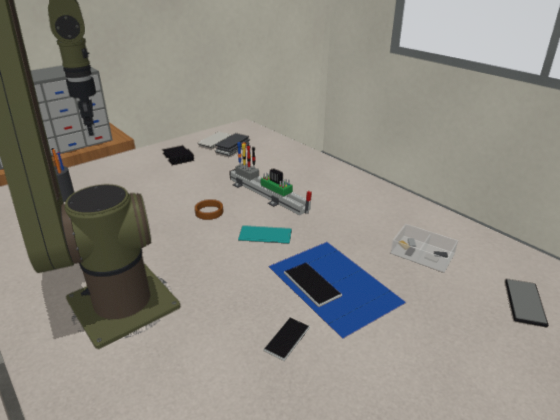

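The top view shows the rail from (125,165) to its open end at (263,152), the green holder at (208,156), the red stop at (263,149), the mat at (378,227) and its phone at (363,245). The side view agrees. Next I'll measure these.

```bash
cat > m.py <<'E'
from h import *
s=snap('top'); im=s['image']; hsv=cv2.cvtColor(im,cv2.COLOR_RGB2HSV)
def big(m,x0,x1,y0,y1):
    z=np.zeros(m.shape,np.uint8); z[y0:y1,x0:x1]=m[y0:y1,x0:x1]; n,l,st,c=cv2.connectedComponentsWithStats(z); i=1+np.argmax(st[1:,4]); return (l==i)
def rect(m,z):
    ct=max(cv2.findContours(m.astype(np.uint8),cv2.RETR_EXTERNAL,cv2.CHAIN_APPROX_NONE)[0],key=cv2.contourArea).reshape(-1,2)
    w=atz(s,ct,z)[:,:2].astype(np.float32); r=cv2.minAreaRect(w); b=cv2.boxPoints(r)
    e=[b[1]-b[0],b[2]-b[1]]; e=max(e,key=np.linalg.norm); a=np.degrees(np.arctan2(e[1],e[0]))
    return np.round(r[0],1),np.round(r[1],1),round(float(a),1)
h,S,V=[hsv[...,i] for i in range(3)]
blue=(h>100)&(h<130)&(S>120)
hull=big(blue,300,450,170,285); print('mat',rect(hull,3))
ph=big(((V<75)&~blue),325,400,220,268); print('phone',rect(ph,11))
gr=big((h>40)&(h<85)&(S>100),175,240,140,175); print('green',rect(gr,63),np.mean(np.argwhere(gr),0)[::-1])
red=big(((h<8)|(h>172))&(S>120),250,275,140,165); 
yx=np.argwhere(red); print('red',yx.min(0),yx.max(0),yx.mean(0),atz(s,[yx.mean(0)[::-1]],78))
for n in('tape','parts_box'):
    r=regions_of('top',n)[0]['region']; print(n,rect(r,24 if n=='tape' else 45))
c=im[130:195,110:280]; cv2.imwrite('pics/c1.png',cv2.cvtColor(cv2.resize(c,None,fx=4.6,fy=4.6,interpolation=cv2.INTER_CUBIC),cv2.COLOR_RGB2BGR))
E
python3 m.py
```

```text
mat (array([ 435.5, -271.9]), array([299.1, 198.2]), 84.1)
phone (array([ 390.3, -241.7]), array([145.6,  69.2]), 84.0)
green (array([598.8, 153.9]), array([ 47.1, 110.3]), -85.0) [208.55145631 157.27378641]
red [147 260] [154 265] [149.69444444 262.63888889] [[614.01572923  17.05784219  78.        ]]
tape (array([379.7, 218.4]), array([87.8, 90.8]), -88.7)
parts_box (array([ 712.1, -338.8]), array([108. , 161.3]), -73.1)
```

View pics/c1.png

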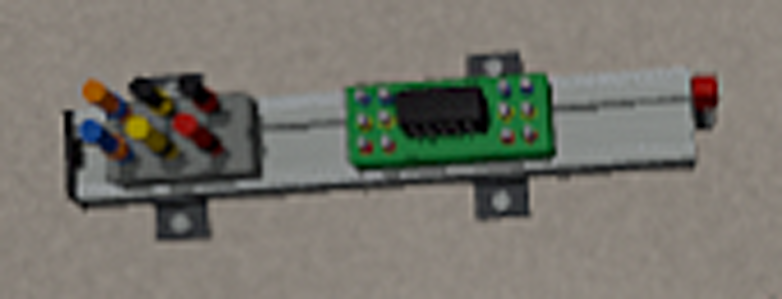

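The crop shows the rail's open end at about (690,70)–(692,163) with the red stop just beyond it, the green block centred near (450,120), and the grey holder and cap on the left. I'll refine the rail axis and plan the first approach.

```bash
cat >> h.py <<'E'
def Rd(yaw): # tool down, tool y at yaw(deg)
    c,s=np.cos(np.radians(yaw)),np.sin(np.radians(yaw)); return np.array([[-s,c,0],[c,s,0],[0,0,-1.]])
def plan(pts,o=None):
    o=o or get_obs(); R0=R.from_quat(o['orientation']).as_matrix(); p=np.array(o['tool_pos'])
    for x,y,z,yaw in pts:
        print(np.round(R0.T@(np.array([x,y,z])-p)/25,2),np.round(np.degrees(R.from_matrix(R0.T@Rd(yaw)).as_rotvec())/6,2))
E
python3 - <<'E'
from h import *
s=snap('top'); g=cv2.GaussianBlur(cv2.cvtColor(s['image'],cv2.COLOR_RGB2GRAY).astype(float),(3,3),0)
def sub(prof,i): 
    a,b,c=prof[i-1:i+2]; return i+.5*(a-c)/(a-2*b+c)
P={}
for nm,lo,hi,cols,sg in (('far',140,153,[*range(168,184),*range(232,258)],1),('near',162,180,[*range(168,208),*range(222,258)],-1)):
    pts=[]
    for c in cols:
        d=sg*np.gradient(g[:,c]); i=lo+np.argmax(d[lo:hi]); pts.append((c,sub(d,i)))
    pts=np.array(pts); w=atz(s,pts,33)
    vx,vy,x0,y0=cv2.fitLine(w[:,:2].astype(np.float32),cv2.DIST_HUBER,0,.5,.01).ravel()
    r=(w[:,0]-x0)*vy-(w[:,1]-y0)*vx
    print(nm,'dir deg',np.degrees(np.arctan2(vy,vx)),'x at y=20,150:',x0+vx/vy*(20-y0),x0+vx/vy*(150-y0),'rms',np.sqrt(np.mean(r**2)),np.median(abs(r)))
for rows in(150,160):
  d=-np.gradient(g[rows]); i=254+np.argmax(d[254:266]); print('end',i,atz(s,[[sub(d,i),rows]],33))
# side cam: red, green triangulation
t=snap('side'); im=t['image']; hsv=cv2.cvtColor(im,cv2.COLOR_RGB2HSV)
h,S=hsv[...,0],hsv[...,1]
m=((h<8)|(h>172))&(S>120); m[:185]=0;m[220:]=0;m[:,:300]=0;m[:,318:]=0
yx=np.argwhere(m);print('red side',yx.min(0),yx.max(0),yx.mean(0)); 
top=yx[yx[:,0]<=yx[:,0].min()+1].mean(0); print(atz(t,[top[::-1]],78), atz(t,[yx.mean(0)[::-1]],62))
m=(h>40)&(h<85)&(S>100); m[:165]=0;m[200:]=0;m[:,:255]=0;m[:,300:]=0
yx=np.argwhere(m); 
print('green side centroid',yx.mean(0)[::-1],'pred(600,154,55)',proj(t,[[600,154,55],[600,154,63]]))
E
```

```text
far dir deg -84.69585 x at y=20,150: 637.9843 625.9151 rms 9.721067084937497 0.3305563673263068
near dir deg -84.96057 x at y=20,150: 587.6149 576.15125 rms 4.6451045598531175 0.2815964340171795
end 260 [[621.90433555  25.55139844  33.        ]]
end 260 [[596.32612126  25.440376    33.        ]]
red side [191 307] [200 310] [195.75       308.44444444]
[[617.40609263  14.5804985   78.        ]] [[620.38362711  16.74415279  62.        ]]
green side centroid [276.16487455 186.6344086 ] pred(600,154,55) [[275.27215568 183.67446714]
 [275.26310415 181.51808706]]
```

```bash
python3 - <<'E'
from h import *
plan([(350,270,240,40),(568.8,7.4,200,5.2),(568.8,7.4,73,5.2)])
E
```

```text
[-10.14  -6.52   0.09] [-0.    0.    5.44]
[-21.63 -13.93   1.69] [-0.    0.   11.24]
[-21.63 -13.93   6.77] [-0.    0.   11.24]
```

>>> {"name": "carry_out", "arguments": {
  "motion": [
    [[-5, -3.2, 0.1, 0, 0, 2.7, -1], [-10.1, -6.5, 0.1, 0, 0, 5.4, -1], [-14, -9, 0.6, 0, 0, 7.3, -1], [-18, -11.6, 1.2, 0, 0, 9.4, -1], [-21.6, -13.9, 1.7, 0, 0, 11.2, -1], [-21.6, -13.9, 1.7, 0, 0, 11.2, -1], [-21.6, -13.9, 1.7, 0, 0, 11.2, -1], [-21.6, -13.9, 1.7, 0, 0, 11.2, -1], [-21.6, -13.9, 1.7, 0, 0, 11.2, -1], [-21.6, -13.9, 1.7, 0, 0, 11.2, -1], [-21.6, -13.9, 1.7, 0, 0, 11.2, -1], [-21.6, -13.9, 1.7, 0, 0, 11.2, -1]]
  ]
}}

```text
clock: 2.45
tool_pos: [541.5, 40.0, 203.3]
orientation: [0.673, 0.74, 0.0, 0.0]
force: [0.0, 0.2, -0.2]
grip_width: 0.2
```

>>> {"name": "carry_out", "arguments": {
  "motion": [
    [[0, 0, 0, 0, 0, 0, -1], [0, 0, 0, 0, 0, 0, -1], [0, 0, 0, 0, 0, 0, -1]]
  ]
}}

```text
clock: 2.75
tool_pos: [539.6, 42.4, 203.2]
orientation: [0.673, 0.74, -0.0, -0.0]
force: [-0.3, 0.8, -0.2]
grip_width: 0.3
```

```bash
python3 - <<'E'
from h import *
o=get_obs(); print(o['tool_pos'],o['joints'])
plan([(568.8,7.4,150,5.2),(568.8,7.4,73,5.2)])
E=np.array([612.3,25.4]);u=np.array([-.0901,.9959]);v=np.array([.9959,.0901])
W=[]
for th in(-.3,0,.15,.3,.45,.6,.75,.9,1.05,1.2,1.35,1.45):
    cx=56*np.sin(th)-6*np.cos(th); cz=6+56*np.cos(th)+6*np.sin(th)
    q=E-14*u+(cx-10)*v; W.append((*q,cz+11,5.2))
q=E-14*u+52*v; W.append((*q,29,5.2))
print();plan(W,dict(orientation=R.from_matrix(Rd(5.2)).as_quat(),tool_pos=np.array([568.8,7.4,73])))
E
```

```text
[539.59676452  42.37708206 203.21466094] [ 7.81505974e-02  3.07641037e-01 -1.74570508e-01  1.08962819e+00
  3.90566994e-04  1.55333576e+00]
[-1.51  1.03  2.13] [-0.01 -0.    0.05]
[-1.51  1.03  5.21] [-0.01 -0.    0.05]

[0.   0.51 0.17] [ 0.  0. -0.]
[-0.    1.16  0.  ] [ 0.  0. -0.]
[-0.    1.5  -0.01] [ 0.  0. -0.]
[-0.    1.83  0.03] [ 0.  0. -0.]
[-0.    2.16  0.12] [ 0.  0. -0.]
[-0.    2.46  0.26] [ 0.  0. -0.]
[-0.    2.75  0.44] [ 0.  0. -0.]
[-0.    3.    0.66] [ 0.  0. -0.]
[-0.    3.22  0.92] [ 0.  0. -0.]
[-0.   3.4  1.2] [ 0.  0. -0.]
[-0.    3.53  1.52] [ 0.  0. -0.]
[-0.    3.59  1.73] [ 0.  0. -0.]
[-0.    3.88  1.76] [ 0.  0. -0.]
```

>>> {"name": "carry_out", "arguments": {
  "motion": [
    [[-0.8, 0.5, 1, 0, 0, 0, -1], [-1.5, 1.0, 2.1, 0, 0, 0, -1], [-1.5, 1.0, 3, 0, 0, 0, -1], [-1.5, 1.0, 4, 0, 0, 0, -1], [-1.5, 1.0, 5, 0, 0, 0, -1], [-1.5, 1.0, 5.2, 0, 0, 0, -1], [-1.5, 1.0, 5.2, 0, 0, 0, -1], [-1.5, 1.0, 5.2, 0, 0, 0, -1]]
  ]
}}

```text
clock: 3.55
tool_pos: [569.5, 7.7, 74.7]
orientation: [0.672, 0.74, 0.001, 0.001]
force: [-0.3, 0.0, 1.2]
grip_width: 0.2
```

>>> {"name": "carry_out", "arguments": {
  "motion": [
    [[0, 0.5, 0, 0, 0, 0, -1], [0, 1.0, 0, 0, 0, 0, -1], [0, 1.5, 0, 0, 0, 0, -1], [0, 1.85, 0.05, 0, 0, 0, -1], [0, 2.15, 0.1, 0, 0, 0, -1], [0, 2.45, 0.25, 0, 0, 0, -1], [0, 2.75, 0.45, 0, 0, 0, -1], [0, 3.0, 0.65, 0, 0, 0, -1], [0, 3.2, 0.9, 0, 0, 0, -1], [0, 3.4, 1.2, 0, 0, 0, -1], [0, 3.6, 1.4, 0, 0, 0, -1], [0, 3.75, 1.6, 0, 0, 0, -1]]
  ]
}}

```text
clock: 4.75
tool_pos: [662.2, 15.8, 32.4]
orientation: [0.673, 0.74, -0.0, -0.0]
force: [-0.3, 0.2, 1.1]
grip_width: -0.2
```

>>> {"name": "carry_out", "arguments": {
  "motion": [
    [[0, 0.1, 0.15, 0, 0, 0, -1], [0, 0.1, 0.2, 0, 0, 0, -1], [0, 0.1, 0.2, 0, 0, 0, -1]]
  ]
}}

```text
clock: 5.05
tool_pos: [664.4, 16.1, 28.1]
orientation: [0.673, 0.74, -0.0, -0.0]
force: [-0.8, 0.1, -0.0]
grip_width: -0.3
```

```bash
python3 - <<'E'
from h import *
o=get_obs(); print(o['tool_pos'],o['force'])
s=snap('top'); t=snap('side')
a=s['image'][110:200,180:300]; b=t['image'][140:230,220:340]
cv2.imwrite('pics/c2.png',cv2.cvtColor(cv2.resize(np.hstack([a,b]),None,fx=3.3,fy=3.3,interpolation=cv2.INTER_CUBIC),cv2.COLOR_RGB2BGR))
# rib target, tcp: grasp point 8 behind TCP; rib z 63..102 when riding
plan([(662,16,200,5.2),(600.7,153.9,200,5.2),(600.7,153.9,83,5.2)])
E
```

```text
[664.43921645  16.05319885  28.08896342] [-0.8418138   0.11143781 -0.00354382]
[ 0.01 -0.1  -6.86] [ 0.   -0.    0.04]
[ 5.73 -2.02 -6.86] [ 0.   -0.    0.04]
[ 5.73 -2.02 -2.18] [ 0.   -0.    0.04]
```

View pics/c2.png

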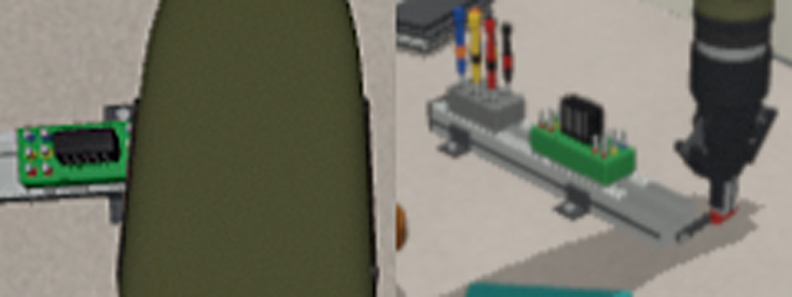

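The side view shows the stop lying flat with its red grip under the fingers, and the green holder and drivers untouched. Next I'll go to the rib.

>>> {"name": "carry_out", "arguments": {
  "motion": [
    [[0, 0, -2, 0, 0, 0, 0.3], [0, 0, -4, 0, 0, 0, 0.3], [0.8, -0.3, -5.2, 0, 0, 0, 0.3], [2.5, -0.9, -5.2, 0, 0, 0, 0.3], [4.2, -1.5, -5.2, 0, 0, 0, 0.3], [5.7, -2, -5.2, 0, 0, 0, 0.3], [5.7, -2, -5.2, 0, 0, 0, 0.3], [5.7, -2, -4.5, 0, 0, 0, 0.3], [5.7, -2, -3.5, 0, 0, 0, 0.3], [5.7, -2, -2.6, 0, 0, 0, 0.3], [5.7, -2, -2.2, 0, 0, 0, 0.3], [5.7, -2, -2.2, 0, 0, 0, 0.3]]
  ]
}}

```text
clock: 6.35
tool_pos: [600.2, 152.4, 81.9]
orientation: [0.673, 0.74, -0.001, -0.001]
force: [-0.3, -0.3, 0.4]
grip_width: 55.5
```

```bash
python3 - <<'E'
from h import *
o=get_obs(); print(o['tool_pos'],o['force'],o['grip_width'])
s=snap('top'); t=snap('side')
a=s['image'][110:200,150:270]; b=t['image'][140:230,220:340]
cv2.imwrite('pics/c3.png',cv2.cvtColor(cv2.resize(np.hstack([a,b]),None,fx=3.3,fy=3.3,interpolation=cv2.INTER_CUBIC),cv2.COLOR_RGB2BGR))
plan([(600.7,153.9,83,5.2)])
E
```

```text
[600.19465014 152.38117308  81.92767835] [-0.25695066 -0.29521742  0.41420146] 55.46022062266948
[ 0.04 -0.05  0.04] [ 0.01 -0.    0.04]
```

View pics/c3.png

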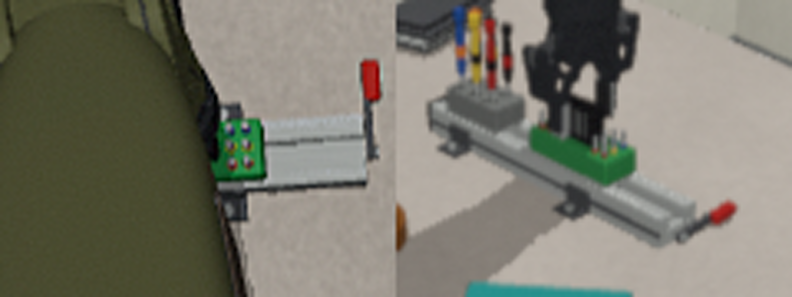

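```bash
python3 - <<'E'
from h import *
E=np.array([612.3,25.4]);u=np.array([-.0901,.9959]);v=np.array([.9959,.0901])
for c,w in(('top',(225,275,115,165)),('side',(290,350,180,225))):
    s=snap(c); hsv=cv2.cvtColor(s['image'],cv2.COLOR_RGB2HSV); m=((hsv[...,0]<8)|(hsv[...,0]>172))&(hsv[...,1]>120)
    k=np.zeros_like(m); k[w[2]:w[3],w[0]:w[1]]=1; yx=np.argwhere(m&k); print(c,yx.mean(0)[::-1].round(1),yx.min(0)[::-1],yx.max(0)[::-1])
    for th in(1,1.2,1.3,1.4,1.5):
        P=[(*(E-8*u+r*np.sin(th)*v),6+r*np.cos(th)) for r in(56,72)]; print(th,proj(s,P).round(1).tolist())
E
```

```text
top [262.  133.6] [259 128] [264 140]
1 [[261.6, 134.9], [261.2, 128.9]]
1.2 [[261.6, 133.9], [261.1, 127.6]]
1.3 [[261.6, 133.6], [261.2, 127.3]]
1.4 [[261.6, 133.6], [261.2, 127.4]]
1.5 [[261.7, 133.9], [261.2, 127.7]]
side [318.4 204.1] [315 201] [322 207]
1 [[316.2, 198.3], [319.1, 194.4]]
1.2 [[317.1, 200.4], [320.2, 197.2]]
1.3 [[317.4, 201.6], [320.5, 198.8]]
1.4 [[317.5, 203.0], [320.8, 200.5]]
1.5 [[317.6, 204.4], [320.8, 202.3]]
```

>>> {"name": "carry_out", "arguments": {
  "motion": [
    [[0, 0, 0, 0, 0, 0, -0.3], [0, 0, 0, 0, 0, 0, -1], [0, 0, 0, 0, 0, 0, -1], [0, 0, 0, 0, 0, 0, -1], [0, 0, 0, 0, 0, 0, -1], [0, 0, 0, 0, 0, 0, -1]]
  ],
  "force": 60
}}

```text
clock: 7.15
tool_pos: [602.1, 153.3, 84.2]
orientation: [0.673, 0.74, 0.001, 0.001]
force: [0.1, -0.3, 5.3]
grip_width: 19.3
```

>>> {"name": "carry_out", "arguments": {
  "motion": [
    [[-0.2, 0, 0, 0, 0, 0, -1], [-0.6, 0, 0, 0, 0, 0, -1], [-1, 0, 0, 0, 0, 0, -1], [-1.4, 0, 0, 0, 0, 0, -1], [-1.8, 0, 0, 0, 0, 0, -1], [-2, 0, 0, 0, 0, 0, -1], [-2, 0, 0, 0, 0, 0, -1]]
  ]
}}

```text
clock: 7.85
tool_pos: [607.0, 103.3, 84.2]
orientation: [0.673, 0.74, 0.001, 0.0]
force: [0.3, 2.2, 5.5]
grip_width: 19.0
```

>>> {"name": "carry_out", "arguments": {
  "motion": [
    [[-0.3, 0, 0, 0, 0, 0, -1], [-0.8, 0, 0, 0, 0, 0, -1], [-1.4, 0, 0, 0, 0, 0, -1], [-2, 0.02, 0, 0, 0, 0, -1], [-2.6, 0.02, 0, 0, 0, 0, -1], [-3.2, 0.02, 0, 0, 0, 0, -1], [-3.8, 0.02, 0, 0, 0, 0, -1], [-4.4, 0.02, 0, 0, 0, 0, -1], [-4.9, 0.02, 0, 0, 0, 0, -1], [-5.2, 0.02, 0, 0, 0, 0, -1], [-5.2, 0.02, 0, 0, 0, 0, -1], [-5.2, 0.02, 0, 0, 0, 0, -1]]
  ]
}}

```text
clock: 9.05
tool_pos: [618.3, -26.3, 82.6]
orientation: [0.673, 0.74, -0.001, -0.001]
force: [0.1, 0.1, -2.1]
grip_width: 18.7
```

```bash
python3 - <<'E'
from h import *
o=get_obs(); print(o['tool_pos'],o['force'],o['moment'],o['grip_width'])
t=snap('side'); s=snap('top')
b=t['image'][140:260,220:380];a=s['image'][90:210,200:360]
cv2.imwrite('pics/c4.png',cv2.cvtColor(cv2.resize(np.hstack([a,b]),None,fx=2.5,fy=2.5,interpolation=cv2.INTER_CUBIC),cv2.COLOR_RGB2BGR))
E
```

```text
[618.28182624 -26.25240363  82.55445747] [ 0.09373321  0.12548332 -2.06772103] [ 0.00541189 -0.02762054  0.05781642] 18.673278485348888
```

View pics/c4.png

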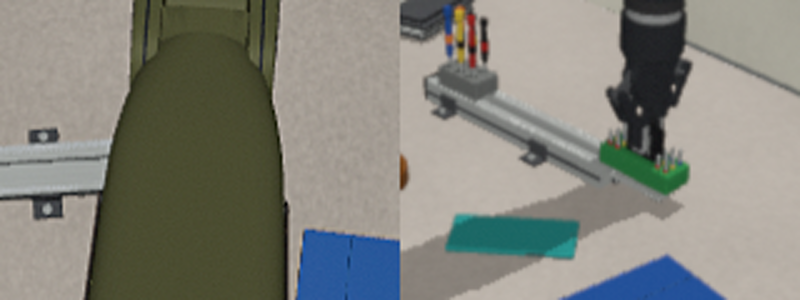

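The holder is gripped and fully off the rail's open end; the stop remains down and the drivers are untouched. Next I'll lift it and carry it across.

```bash
python3 - <<'E'
from h import *
plan([(618.3,-26.3,140,5.2),(485.2,-277,140,-6),(485.2,-277,85,-6)])
E
```

```text
[-0.02 -0.02 -2.28] [-0.01 -0.    0.05]
[-9.5  -6.27 -2.28] [-0.01  0.    1.91]
[-9.5  -6.27 -0.08] [-0.01  0.    1.91]
```

>>> {"name": "carry_out", "arguments": {
  "motion": [
    [[-0.3, 0, -0.3, 0, 0, 0, -1], [-0.5, 0, -1, 0, 0, 0, -1], [-0.7, 0, -1.8, 0, 0, 0, -1], [-1, -0.2, -2.3, 0, 0, 0, -1], [-2, -0.9, -2.3, 0, 0, 0.2, -1], [-3.1, -1.7, -2.3, 0, 0, 0.5, -1], [-4.3, -2.5, -2.3, 0, 0, 0.8, -1], [-5.5, -3.4, -2.3, 0, 0, 1.1, -1], [-6.7, -4.3, -2.3, 0, 0, 1.4, -1], [-7.9, -5.2, -2.3, 0, 0, 1.6, -1], [-8.9, -5.9, -2.3, 0, 0, 1.8, -1], [-9.5, -6.3, -2.3, 0, 0, 1.9, -1]]
  ]
}}

```text
clock: 10.35
tool_pos: [482.7, -279.5, 141.3]
orientation: [0.744, 0.668, -0.001, 0.0]
force: [0.4, 0.1, -2.6]
grip_width: 19.0
```

>>> {"name": "carry_out", "arguments": {
  "motion": [
    [[0, 0, 0.4, 0, 0, 0, -1], [0, 0, 1, 0, 0, 0, -1], [0, 0, 1.6, 0, 0, 0, -1], [0, 0, 2, 0, 0, 0, -1], [0, 0, 2.2, 0, 0, 0, -1], [0, 0, 2.2, 0, 0, 0, -1], [0, 0, 2.2, 0, 0, 0, -1]]
  ]
}}

```text
clock: 11.05
tool_pos: [485.1, -277.3, 86.2]
orientation: [0.743, 0.67, 0.0, 0.0]
force: [0.4, 0.1, -2.5]
grip_width: 19.0
```

```bash
python3 - <<'E'
from h import *
o=get_obs(); print(o['tool_pos'],o['force'],o['moment'],o['grip_width'])
t=snap('side'); s=snap('top')
b=t['image'][220:340,260:420];a=s['image'][160:280,300:460]
cv2.imwrite('pics/c5.png',cv2.cvtColor(cv2.resize(np.hstack([a,b]),None,fx=2.5,fy=2.5,interpolation=cv2.INTER_CUBIC),cv2.COLOR_RGB2BGR))
plan([(485.2,-277,72,-6)])
E
```

```text
[ 485.13925316 -277.29104892   86.18576136] [ 0.44150254  0.06378021 -2.45645664] [-0.06943125 -0.02484546  0.00735014] 18.99867673358316
[ 0.02 -0.01  0.58] [0.01 0.01 0.01]
```

View pics/c5.png

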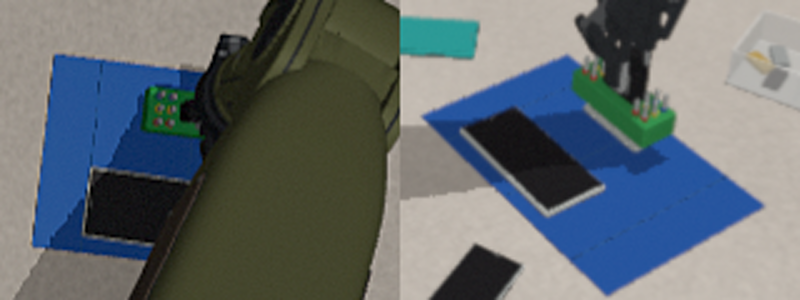

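The holder hangs upright and parallel to the phone over the empty half of the mat. I'll lower it gently.

>>> {"name": "carry_out", "arguments": {
  "motion": [
    [[0, 0, 0.2, 0, 0, 0, -1], [0, 0, 0.4, 0, 0, 0, -1], [0, 0, 0.5, 0, 0, 0, -1], [0, 0, 0.55, 0, 0, 0, -1], [0, 0, 0.58, 0, 0, 0, -1], [0, 0, 0.58, 0, 0, 0, -1]]
  ]
}}

```text
clock: 11.75
tool_pos: [484.6, -277.4, 71.2]
orientation: [0.743, 0.669, -0.0, -0.0]
force: [-0.4, 0.1, -2.6]
grip_width: 18.8
```

>>> {"name": "carry_out", "arguments": {
  "motion": [
    [[0, 0, 0.03, 0, 0, 0, -1], [0, 0, 0.06, 0, 0, 0, -1], [0, 0, 0.06, 0, 0, 0, -1]]
  ]
}}

```text
clock: 12.05
tool_pos: [484.9, -277.3, 70.9]
orientation: [0.743, 0.669, 0.0, 0.0]
force: [-2.0, 1.6, 4.7]
grip_width: 19.0
```

>>> {"name": "carry_out", "arguments": {
  "motion": [
    [[0, 0, 0.02, 0, 0, 0, -1], [0, 0, 0.02, 0, 0, 0, -0.4], [0, 0, 0.02, 0, 0, 0, 0], [0, 0, 0.02, 0, 0, 0, 0.2], [0, 0, 0.02, 0, 0, 0, 0.2], [0, 0, 0.02, 0, 0, 0, 0.2]]
  ],
  "force": 20
}}

```text
clock: 12.65
tool_pos: [484.7, -277.4, 69.2]
orientation: [0.743, 0.669, -0.0, -0.0]
force: [-0.3, 0.7, 0.1]
grip_width: 51.2
```

>>> {"name": "carry_out", "arguments": {
  "motion": [
    [[0, 0, -0.3, 0, 0, 0, 0.2], [0, 0, -1, 0, 0, 0, 0.2], [0, 0, -2, 0, 0, 0, 0.2], [0, 0, -4, 0, 0, 0, 0.2], [0, 3, -5, 0, 0, 0, 0.2], [4, 4, -5, 0, 0, 0, 0.2], [6, 4, -5, 0, 0, 0, 0.2], [8, 4, -5, 0, 0, 0, 0.2], [9, 4, -5, 0, 0, 0, 0.2], [9, 4, -5, 0, 0, 0, 0.2], [9, 4, -5, 0, 0, 0, 0.2], [9, 4, -5, 0, 0, 0, 0.2]]
  ]
}}

```text
clock: 13.85
tool_pos: [607.6, -63.3, 194.7]
orientation: [0.742, 0.67, -0.0, 0.0]
force: [-0.2, -1.0, -0.2]
grip_width: 51.1
```

```bash
cat > f.py <<'E'
exec(open('m.py').read().split("gr=big")[0])
gr=big((h>40)&(h<85)&(S>100),330,440,175,265); print('green',rect(gr,49))
for n in('tape','parts_box'): print(n,rect(regions_of('top',n)[0]['region'],24 if n=='tape' else 45))
t=snap('side'); print(get_obs()['tool_pos'])
cv2.imwrite('pics/f.png',cv2.cvtColor(np.vstack([s['image'][80:290],t['image'][130:350]]),cv2.COLOR_RGB2BGR))
E
python3 f.py
```

```text
mat (array([ 433.3, -293.5]), array([255.5, 198.2]), 84.1)
phone (array([ 388.1, -231.9]), array([164.9, 120.2]), 88.2)
green (array([ 483.1, -270.5]), array([111.6,  43.7]), 84.1)Traceback (most recent call last):
  File "f.py", line 3, in <module>
    for n in('tape','parts_box'): print(n,rect(regions_of('top',n)[0]['region'],24 if n=='tape' else 45))
                                               ~~~~~~~~~~~~~~~~~~~^^^
IndexError: list index out of range
```

>>> {"name": "carry_out", "arguments": {
  "motion": [
    [[0, 0, -1.8, 0, 0, 0, 0.2], [2, -3, -1.8, 0, 0, 0, 0.2], [3.5, -5, -1.8, 0, 0, 0, 0.2], [5, -7, -1.8, 0, 0, 0, 0.2], [6.5, -9, -1.8, 0, 0, 0, 0.2], [8, -11, -1.8, 0, 0, 0, 0.2], [9.5, -13, -1.8, 0, 0, 0, 0.2], [11, -15, -1.8, 0, 0, 0, 0.2], [11, -15, -1.8, 0, 0, 0, 0.2], [11, -15, -1.8, 0, 0, 0, 0.2], [11, -15, -1.8, 0, 0, 0, 0.2], [11, -15, -1.8, 0, 0, 0, 0.2]]
  ]
}}

```text
clock: 15.15
tool_pos: [262.1, 248.7, 239.6]
orientation: [0.742, 0.67, 0.0, -0.0]
force: [-0.3, 0.0, -0.5]
grip_width: 51.3
```

```bash
sed -i '3s/.*/for n in("tape","parts_box"): print(n,[rect(q["region"],24 if n=="tape" else 45) for q in regions_of("top",n)[:1]])/' f.py; python3 f.py
```

```text
mat (array([ 435.5, -271.9]), array([299.1, 198.2]), 84.1)
phone (array([ 390.6, -241.3]), array([144.8,  69.1]), 84.3)
green (array([ 483.1, -270.5]), array([111.6,  43.7]), 84.1)
tape [(array([381. , 218.4]), array([85.3, 90.9]), -88.7)]
parts_box [(array([ 710.9, -338.9]), array([109.3, 160.2]), -72.4)]
[264.0574295  247.53122384 239.37049974]
```

View pics/f.png

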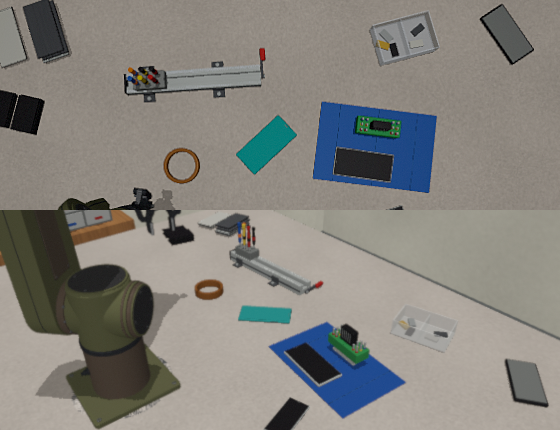

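The final views show the holder standing upright beside and parallel to the phone. The stop is down, and the phone, tape, box and drivers are where they were.

```bash
python3 -c "
from bench import *
print(close_job())"
```

```text
the job is handed in; nothing more can be done
None
```

The bit holder now stands on its foot in the empty half of the mat, next to the phone. I swung the red-tipped stop down, slid the holder about 180 mm along the rail and off its open end, and lowered it until it touched the mat before letting go. I handed the job in at about 15 s; it reports no verdict.

These are my last checks, from the pictures:
- **End stop:** it is down at about 1.4–1.5 rad. I measured that before the slide, and the final picture still shows it down.
- **Bit holder:** it is about 47 mm to the +x side of the mat's centre and about 6 mm from centre along y. It is within 0.2° of parallel to the phone.
- **Everything else:** the phone, tape and parts box measured within 1.5 mm of where they started, which is no more than measurement noise. I checked the screwdriver holder only by eye, and it looked unmoved.
- **Upright and height:** I judged these from the side view and the contact force when setting it down, not by a separate measurement.

One check went wrong along the way. The first one after letting go failed because the arm hid part of the mat. I moved the arm clear and repeated it, and nothing disagreed.

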